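# Click the knurled selector dial to green and start the leak test

### The arm

A 7-joint arm with a two-finger parallel gripper is mounted at the origin on a cart in front of the work surface, level with it; the furniture and walls round the work are solid. World frame = base frame: x ahead of the robot, y to its left, z up, the work surface at z = 0. Lengths are in m, angles in degrees, forces in N, time in s.
With the tool pointing down it reaches from about 0.425 to 0.925 m from the base axis. Payload 6.8 kg.
Tool frame: the origin (TCP) lies at the very end of the fingers, on their centre line; the grasp point (between the pads) lies behind it (robot.grip_depth is the z of the grasp point in the tool frame, in m); z points along the fingers, y is the line along which they close (so a half turn about z gives the same grasp; the last joint's range is limited). The gripper opens to 88 mm and grips with 3 to 60 N. Pads are 20 mm wide; open, the fingers measure 115 mm over their backs; the gripper's body (75 mm by 178 mm) begins 61 mm behind the grasp point.
Start: joints at [68.405, 27.33, 1.283, 89.118, -0.659, 63.558, -4.761], TCP at [0.179, -0.651, 0.199] pointing down, gripper open.
Joint ranges: [-169.35, 169.35], [-19.33, 120.38], [-80.79, 83.38], [13.8, 139.57], [-78.32, 258.32], [9.67, 109.79], [-169.56, 169.56]. Speed limits (degrees/s): [136.94, 136.94, 180, 180, 180, 180, 180].

### API

Orientations are given as [roll, pitch, yaw] about the fixed x, y, z axes, in that order (R = Rz(yaw) Ry(pitch) Rx(roll)).
In Python, from bench import robot gives the robot as it stands.
- The arm moves only by the tool apply_moves, never from a script. Its argument "targets" is a list of rows, each an object of numbers: "x", "y", "z": the shift along the tool's x, y, z in mm; "spin": the turn about the tool's z in rad. A call has exactly 8 rows; each row is the pose to reach, as a shift and turn from the pose commanded when the call began, along the tool's axes at that moment; what a row does not reach only later rows make up. A row lasts 1/12 s, in which the tool goes at most 41.7 mm and 7.16 degrees, less where a joint would pass 70% of its speed; a pose out of reach is approached as far as the arm can. A call with a gripper value outside its range is refused whole. "fingers" is the finger opening in mm, from 0 to 87.8, set as the call begins (left out, the last holds). The fingers move at their own pace and stop on an object; "grip_force" is the grip in N (left out, the last holds). Time passes only in rows, so rows that repeat a pose let the fingers close, or fill a call up. It gives the time, the measured TCP pose, the force, the opening and the grip force at its end, in the units of the state.
- robot.state(): the state, without advancing time (a new reading comes with each control period).
- robot.grab_frame(name): name is "side" or "top" or "wrist"; returns a dict with "image" (400x640x3 uint8, red, green, blue), "mtx" (3x3 intrinsics, pixels), "rvec" (rotation vector, rad) and "tvec" (3), from world to camera coordinates, as OpenCV has them. Camera axes: x right, y down, z forward; pixel columns grow to the right and rows downward; lengths in m; the calibration is good to about 2 mm. A picture is of the moment at which its call begins. There is no depth.
- robot.job_done(): hands the job in; it is judged then, once.
Trained networks look in a picture, given as the dict that the camera call returned (one of the last four; its "shot" number tells which), for a name from the list of things; names that differ only in an ending like _2 or _b are one class to them, and where a whole thing is asked for, a point or a joint stands for the part that bears it (a point fixed in the world has none). Each returns a list of dicts, best first, with "p" (0 to 1); they miss things now and then, are a little off and sometimes report something else, mostly with a low value. They report only what shows in the picture. A call takes as long as a camera call.
- robot.search_frame(picture, label): "xy" ([column, row] in pixels, amid what is visible of it).
- robot.silhouettes(picture, label): "region" (400x640 bool, what is visible of it) and "xy" ([column, row] in pixels, amid what is visible of it).
- robot.pinpoint(picture, label): "xy" ([column, row] in pixels: a listed point, or the origin of a listed thing).
The state is a dict: "t": time; "joints": joint angles; "qvel": joint speeds; "joint_efforts": joint torques, N m; "position": TCP position; "ee_rot": TCP orientation; "ft_force": force on the tool from outside, world axes, zero at the start; "wrist_torque": the same for the moment, N m; "gripper_width": finger opening in m; "gripper_force": force on a finger pad.
Only numpy, scipy, OpenCV 4.12 (cv2) and the standard library are available. Lean on these libraries where they do the work, as an engineer would, in place of code of your own. Each camera call takes 0.05 s, during which the arm holds its last target. There are 200 camera calls.

### The job

Without gripping anything, put a fingertip on the top of the knurled black dial of the grey test box and turn it clockwise by friction until it clicks in with its white pointer at the green dot; do not let it run on to the red dot. Only when it stands at green, push the yellow button beside it fully down with a fingertip and let it come up again. Leave the loose fittings around the box where they are.

Things in the scene. Friction and masses are not known exactly. Their poses are not given: they have to be found in the camera images.
- test_box: Grey leak-test box, aluminium top plate, fixed to the cart, 170 (x) x 210 (y) x 60 mm high. Origin: centre of its underside; x from front to back, y to its left, z up. On top: the black dial, axis at x 12, y 36 mm, over a bezel of 104 mm diameter, 4 mm high; the yellow button at x -50, y -65 mm; a fixed round pressure gauge at x -4 to 84, y -97 to -33 mm, 24 mm high.
- dial_top (a point): Centre of the flat top face of the dial (96 mm in diameter, 28 mm above the top plate), on its axis; goes down with the dial when pressed, does not turn with it; axes as the box's. A fingertip drives the dial on the ribbed ring 25 to 45 mm from the axis. A white pointer line runs outward on the face. The side is knurled too, but too wide to grip.
- green_dot (a point): Green dot, 13 mm wide, on the top plate, 66 mm from the dial's axis, one of four. Directions of the dots from the axis, measured from the box's front direction (-x) clockwise seen from above: first blue -0.975, second blue -0.325, green 0.325, red 0.975 rad.
- dial (a joint): Turn of the dial in rad, growing clockwise seen from above; clicks at 0 (first blue dot), 0.65 (second blue), 1.30 (green), 1.95 (red); range -0.12 to 2.07. Let go within 0.2 rad of a click it snaps in by itself. Turning over a detent takes at most about 0.06 N m (1.7 N sideways at 36 mm from the axis). Starts at either blue dot or between them.
- dial_press (a joint): How far the dial is pressed down, in m: 0.0004 at rest (own weight), at most 0.006. It sits on a spring: 2 N per mm (3 N at 2 mm, 7 N at 4 mm). A fingertip that presses 2 to 5 mm down and follows a circle round the axis turns it; rubbery surface, friction about 1. It turns equally when not pressed.
- start_button_top (a point): Centre of the top of the yellow round button, 32 mm in diameter, pressed straight down; axes as the box's.
- start_button (a joint): Button travel in m: 0 up, 0.006 fully down (about 5 N); a spring brings it up again. It counts as pressed beyond 0.004.
- seal_tape: Loose roll of sealing tape, white with blue rim, lying flat, 61 mm across, 14 mm high, in front of the box to the left; origin at its underside.
- nipple_a: Loose brass threaded nipple, standing, 46 x 40 x 52 mm high, in front of the box to the right; origin at its underside.
- cap_a: Loose brass hex cap, 41 x 47 x 25 mm high, right of the box; origin at its underside.
- union_a: Loose brass union, 54 x 54 x 48 mm high, left of the box; origin at its underside.

How it is judged (in metres and radians):
On the way, in this order (a step that is already met when the one before it is completed fails the run):
1. the dial clicks in at the green dot (value of joint dial between 1.18 and 1.42 rad and velocity of joint dial between -0.1 and 0.1 rad/s), for 0.2 s.
2. the yellow button is pushed down with a fingertip (value of joint start_button above 0.004 m and contact force between the fingers and start_button above 0.5 N and value of joint dial between 1.18 and 1.42 rad), for 0.05 s.
At the end, for the whole second after the job is handed in: The dial rests in the click at the green dot (1.30 rad within 0.12), dial and button have been let up again (within 1 and 1.5 mm), and each loose fitting stands within 15 mm of where it stood (value of joint dial between 1.18 and 1.42 rad and value of joint dial_press below 0.001 m and value of joint start_button below 0.0015 m and distance of each of seal_tape, nipple_a, cap_a, union_a from where it was at the start of the episode below 0.015 m); the robot touches nothing.
It fails at once if the dial is gripped or driven from its side: it turns under a finger force of over 4 N without being pressed down (contact force between the fingers and dial above 4 N and value of joint dial_press below 0.0006 m and (velocity of joint dial above 0.2 rad/s or velocity of joint dial below -0.2 rad/s)).
It fails at once if the dial runs on past the green click towards the red dot (beyond 1.60 rad) (value of joint dial above 1.6 rad).
It fails at once if the button is pushed (beyond 3 mm) while the dial is not at green (value of joint start_button above 0.003 m and not (value of joint dial between 1.1 and 1.5 rad)).
It fails at once if a loose fitting is moved by 15 mm or lifted (distance of any of seal_tape, nipple_a, cap_a, union_a from where it was at the start of the episode above 0.015 m).
It also fails if it takes over 42 s, if anything falls off the work surface, if the arm or the gripper's body presses on something with over 40 N, if the wrist force passes 120 N, or if a joint passes its speed limit or range.

## Working session

There is one attempt and no reset: what is moved stays moved. The work goes in short steps, Python scripts to look and compute and a tool call to move; the robot and the scene stay as the last step left them, time stands still between calls to the robot, and variables do not carry over. Pictures are saved under pics/ and viewed, at most 10 in all, crops included, and the job is handed in when it is done.

Besides the shell and the picture viewer there is one more tool, called after "Request:" as name(argument=value, ...), one argument or row to a line, values as JSON. apply_moves: Moves the arm, as the interface text tells. Its arguments: {"type":"object","properties":{"targets":{"type":"array","items":{"type":"object","properties":{"x":{"type":"number"},"y":{"type":"number"},"z":{"type":"number"},"spin":{"type":"number"}}}},"fingers":{"type":"number"},"grip_force":{"type":"number"}},"required":["targets"]}

```bash
mkdir -p pics
cat > h.py <<'E'
import numpy as np, cv2
from bench import robot
def P(f):
    R,_=cv2.Rodrigues(np.array(f["rvec"],float)); return np.array(f["mtx"])@np.c_[R,np.array(f["tvec"],float).reshape(3)]
def tri(fs,xys):
    X=cv2.triangulatePoints(P(fs[0]),P(fs[1]),np.array(xys[0],float).reshape(2,1),np.array(xys[1],float).reshape(2,1)); return (X[:3]/X[3]).ravel()
def onz(f,xy,z):
    p=P(f); H=np.c_[p[:,0],p[:,1],p[:,2]*z+p[:,3]]; q=np.linalg.solve(H,[xy[0],xy[1],1]); return q[:2]/q[2]
def save(f,n): cv2.imwrite(f"pics/{n}.png",f["image"][:,:,::-1])
E
python3 - <<'E'
from h import *
fs=[robot.grab_frame(n) for n in("top","side")]
for f,n in zip(fs,("top0","side0")): save(f,n)
for l in("dial_top","green_dot","start_button_top","test_box"):
    r=[robot.pinpoint(f,l)[:2] for f in fs]
    print(l,[[(np.round(a["xy"],1),round(a["p"],2)) for a in q] for q in r])
    if r[0] and r[1]: print(tri(fs,[r[0][0]["xy"],r[1][0]["xy"]]).round(4))
s=robot.state();print(s["t"],s["position"],s["ee_rot"],s["ft_force"],s["gripper_width"],robot.grip_depth)
E
cd pics; python3 -c "
import cv2,numpy as np
cv2.imwrite('both0.png',cv2.resize(np.vstack([cv2.imread('top0.png'),cv2.imread('side0.png')]),(480,600)))"
```

```text
dial_top [[(array([328.4, 181.3]), 0.9)], [(array([306.1, 182.1]), 0.81)]]
[0.534  0.0248 0.0915]
green_dot [[(array([320.5, 208.3]), 0.8)], [(array([339.4, 200.4]), 0.65)]]
[0.4712 0.0401 0.0609]
start_button_top [[(array([375.7, 212.3]), 0.67)], [(array([335.9, 171.2]), 0.57)]]
[ 0.4744 -0.0778  0.0782]
test_box [[(array([343.1, 191.4]), 0.57)], [(array([314.5, 214.1]), 0.95)]]
[ 0.5202 -0.0121  0.002 ]
0.5 [ 0.17924182 -0.65077854  0.19883452] [-1.79999732e+02  5.26670878e-04  1.53985864e+01] [-0.08474282 -0.84068312 -0.04886027] 0.08774258366591291 -0.0187
```

View pics/top0.png

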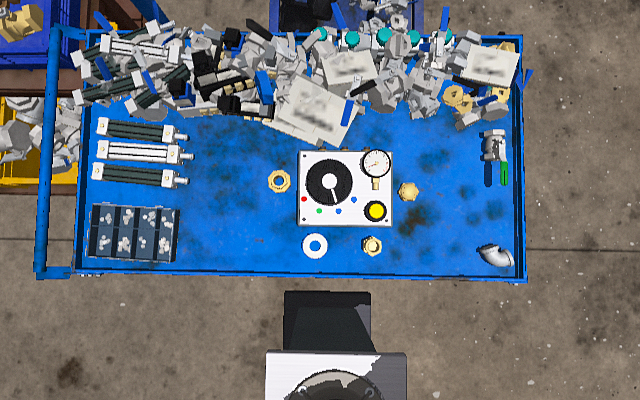

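View pics/side0.png

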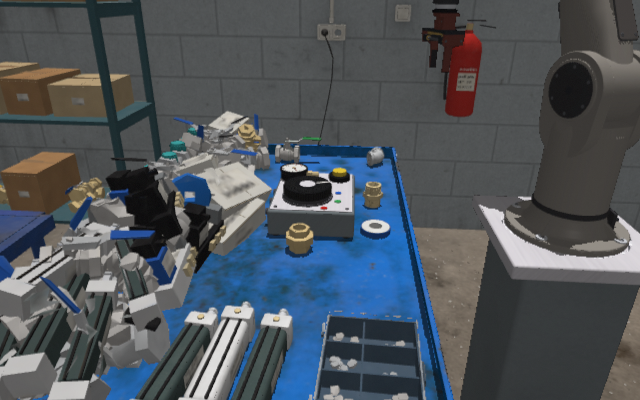

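The top view shows the dial at (328,181) with its pointer towards (334,200), which is about the second blue dot. Green is at (320,211), red at (304,198) and the button at (376,211). The side view agrees. I'll approach with the fingers closed.

Request:
apply_moves(
  targets=[
    {"x": 34,"y": -23,"z": 0,"spin": 0.06},
    {"x": 68,"y": -46,"z": 0,"spin": 0.12},
    {"x": 101,"y": -70,"z": 0,"spin": 0.18},
    {"x": 135,"y": -93,"z": 0,"spin": 0.24},
    {"x": 169,"y": -116,"z": 0,"spin": 0.27},
    {"x": 203,"y": -140,"z": 0,"spin": 0.27},
    {"x": 236,"y": -163,"z": 0,"spin": 0.27},
    {"x": 270,"y": -186,"z": 0,"spin": 0.27},
  ],
  fingers=0,
  grip_force=10,
)

```text
t: 1.17
position: [0.3911, -0.3982, 0.1992]
ee_rot: [180.0, -0.0, -0.1]
ft_force: [0.5, -0.4, -0.9]
gripper_width: 0.0379
gripper_force: 0.0
```

Request:
apply_moves(
  targets=[
    {"x": 12,"y": -39},
    {"x": 25,"y": -77},
    {"x": 37,"y": -116},
    {"x": 50,"y": -155},
    {"x": 62,"y": -194},
    {"x": 75,"y": -232},
    {"x": 87,"y": -271},
    {"x": 100,"y": -310},
  ],
)

```text
validation failed for argument at $.ta...
```

Run:
```python
from h import *
f=robot.grab_frame("wrist"); save(f,"w1")
for l,z in(("dial_top",.0876),("green_dot",.06),("start_button_top",.078)):
    for a in robot.pinpoint(f,l)[:2]: print(l,np.round(a["xy"],1),a["p"],onz(f,a["xy"],z).round(4))
s=robot.state();print(s["t"],s["position"],s["gripper_width"])
```

```text
1.3667 [ 0.39115138 -0.39886624  0.19907848] 0.022175833219745263
```

View pics/w1.png

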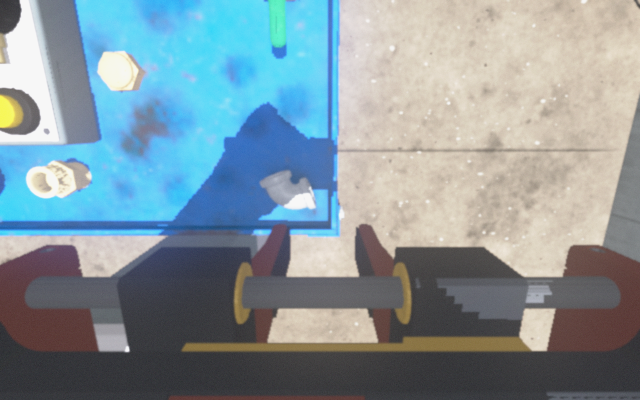

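The move was refused because its rows lacked z and spin. The wrist camera looks ahead (+x) of the fingers. The button is at the left edge, at about (10,112).

Request:
apply_moves(
  targets=[
    {"x": 7,"y": -41,"z": 0,"spin": 0},
    {"x": 14,"y": -82,"z": 0,"spin": 0},
    {"x": 21,"y": -123,"z": 0,"spin": 0},
    {"x": 28,"y": -164,"z": 0,"spin": 0},
    {"x": 35,"y": -205,"z": 0,"spin": 0},
    {"x": 42,"y": -246,"z": 0,"spin": 0},
    {"x": 49,"y": -287,"z": 0,"spin": 0},
    {"x": 56,"y": -328,"z": 0,"spin": 0},
  ],
)

```text
t: 2.03
position: [0.4465, -0.0721, 0.1992]
ee_rot: [180.0, -0.0, -0.3]
ft_force: [1.6, 0.3, 0.6]
gripper_width: 0.0007
gripper_force: 0.0
```

Run:
```python
from h import *
f=robot.grab_frame("wrist"); save(f,"w2")
for l,z in(("dial_top",.0876),("green_dot",.06),("start_button_top",.078)):
    for a in robot.pinpoint(f,l)[:2]: print(l,np.round(a["xy"],1),a["p"],onz(f,a["xy"],z).round(4))
s=robot.state();print(s["t"],s["position"],s["ft_force"],s["gripper_width"])
```

```text
dial_top [226.3 105. ] 0.76 [0.5327 0.0202]
start_button_top [328.2 165.7] 0.82 [ 0.4723 -0.0781]
2.2333 [ 0.44664395 -0.07272379  0.19896093] [-0.2628979  -1.31537362  0.3957709 ] 0.000624469498373233
```

View pics/w2.png

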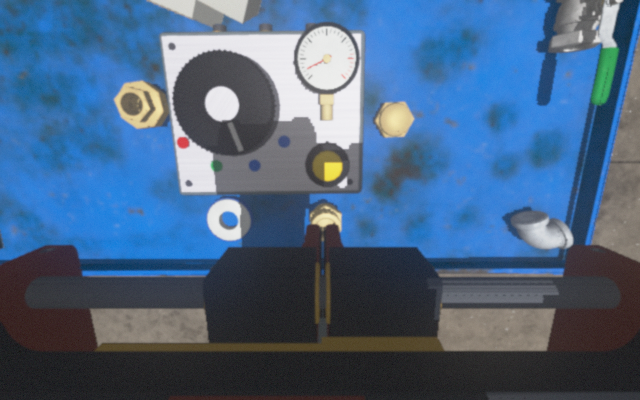

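The wrist view shows the hub at (222,103), the pointer tip at (241,151) and the dots at red (183,143), green (216,166), second blue (255,166) and first blue (284,141). The button is at (327,166).

Run:
```python
from h import *
f=robot.grab_frame("wrist")
w={k:onz(f,p,z) for k,p,z in(("hub",(222,103),.088),("tip",(241,151),.088),("red",(183,143),.06),("green",(216.5,166),.06),("b2",(255,166),.06),("b1",(284,141),.06))}
# centre from dots: rigid fit
names=["b1","b2","green","red"];a=np.array([-.975,-.325,.325,.975])
loc=.066*np.c_[-np.cos(a),np.sin(a)];W=np.array([w[n] for n in names])
lc=loc-loc.mean(0);Wc=W-W.mean(0);th=np.arctan2((lc[:,0]*Wc[:,1]-lc[:,1]*Wc[:,0]).sum(),(lc*Wc).sum())
R=np.array([[np.cos(th),-np.sin(th)],[np.sin(th),np.cos(th)]]);c=W.mean(0)-R@loc.mean(0)
print("yaw",th,"centre",c,"resid",(R@loc.T).T+c-W)
for cc in(c,w["hub"]):
    d=R.T@(w["tip"]-w["hub"]); 
print(w["hub"],"dial",np.arctan2(d[1],-d[0])+.975, np.hypot(*d)); d=R.T@(w["tip"]-c);print(np.arctan2(d[1],-d[0])+.975)
print("button",R@[-.062,-.101]+c)
```

```text
yaw 0.015688636772954623 centre [0.53283898 0.02417304] resid [[-3.72334871e-04  5.65647546e-05]
 [ 6.36074522e-04  2.76234697e-04]
 [-1.04352761e-04 -9.75617432e-05]
 [-1.59386890e-04 -2.35237708e-04]]
[0.53421918 0.02365375] dial 0.6708562338405643 0.0480313993030066
0.6510889173105137
button [ 0.4724311  -0.07778719]
```

Request:
apply_moves(
  targets=[
    {"x": 19,"y": -33,"z": 0,"spin": 0},
    {"x": 38,"y": -65,"z": 0,"spin": 0},
    {"x": 56,"y": -98,"z": 0,"spin": 0},
    {"x": 75,"y": -130,"z": 0,"spin": 0},
    {"x": 75,"y": -130,"z": 35,"spin": 0},
    {"x": 75,"y": -130,"z": 65,"spin": 0},
    {"x": 75,"y": -130,"z": 90,"spin": 0},
    {"x": 75,"y": -130,"z": 90,"spin": 0},
  ],
)

```text
t: 2.95
position: [0.5185, 0.0542, 0.104]
ee_rot: [179.9, 0.5, -0.3]
ft_force: [-1.7, -0.1, -0.5]
gripper_width: 0.0007
gripper_force: 0.0
```

Request:
apply_moves(
  targets=[
    {"x": 0,"y": 0,"z": 0,"spin": 0},
    {"x": 0,"y": 0,"z": 4,"spin": 0},
    {"x": 0,"y": 0,"z": 8,"spin": 0},
    {"x": 0,"y": 0,"z": 12,"spin": 0},
    {"x": 0,"y": 0,"z": 15,"spin": 0},
    {"x": 0,"y": 0,"z": 18,"spin": 0},
    {"x": 0,"y": 0,"z": 18,"spin": 0},
    {"x": 0,"y": 0,"z": 18,"spin": 0},
  ],
)

```text
t: 3.62
position: [0.5217, 0.0581, 0.0908]
ee_rot: [180.0, 0.0, -0.1]
ft_force: [0.4, 0.5, 1.1]
gripper_width: 0.0004
gripper_force: 0.0
```

Request:
apply_moves(
  targets=[
    {"x": 0,"y": 0,"z": 2,"spin": 0},
    {"x": 0,"y": 0,"z": 4,"spin": 0},
    {"x": 0,"y": 0,"z": 6,"spin": 0},
    {"x": 0,"y": 0,"z": 7,"spin": 0},
    {"x": 0,"y": 0,"z": 7,"spin": 0},
    {"x": 0,"y": 0,"z": 7,"spin": 0},
    {"x": 0,"y": 0,"z": 7,"spin": 0},
    {"x": 0,"y": 0,"z": 7,"spin": 0},
  ],
)

```text
t: 4.28
position: [0.5218, 0.0581, 0.0839]
ee_rot: [-180.0, -0.0, -0.1]
ft_force: [-0.7, 0.3, -0.5]
gripper_width: 0.0004
gripper_force: 0.0
```

Run:
```python
from h import *
f=robot.grab_frame("side")
for i in range(4):
    robot.grab_frame("wrist"); s=robot.state(); print(s["t"],np.round(s["position"],4),np.round(s["ft_force"],2),np.round(s["wrist_torque"],2))
cv2.imwrite("pics/s2.png",cv2.resize(f["image"][130:255,220:400,::-1],None,fx=4,fy=4,interpolation=2))
```

```text
4.3833 [0.5218 0.0581 0.0839] [ 0.27  0.26 -0.08] [ 0.06  0.01 -0.01]
4.4333 [0.5218 0.0581 0.084 ] [-0.49  0.29 -0.39] [-0.04 -0.02  0.01]
4.4833 [0.5218 0.0581 0.0839] [-0.41 -0.83 -0.27] [ 0.02 -0.01  0.01]
4.5333 [0.5218 0.0581 0.0839] [-0.55  0.83 -0.58] [-0.02  0.04 -0.02]
```

View pics/s2.png

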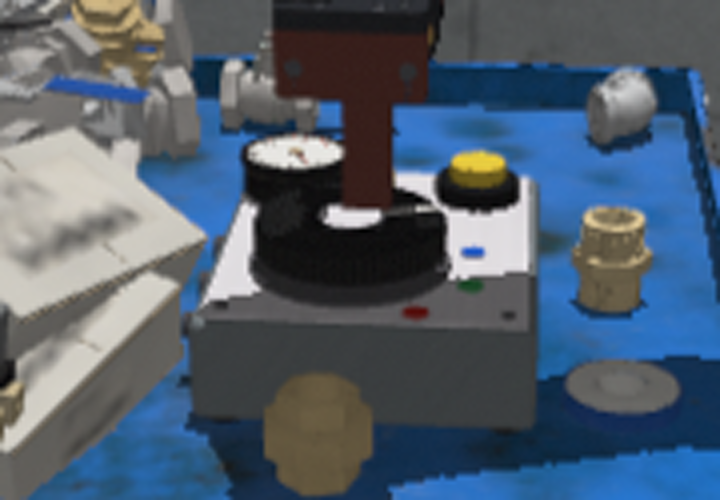

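Run:
```python
from h import *
f=robot.grab_frame("side"); p=P(f)
for X in((.5218,.0581,.0839),(.5335,.0238,.088),(.5218,.0581,.06),(.4724,-.0778,.078),(.5218,.0581,.100),(.5335,.072,.088),(.5335,-.024,.088)):
    q=p@np.r_[X,1]; q=q[:2]/q[2]; print(X,q.round(1),((q-[220,130])*4).round())
R,_=cv2.Rodrigues(np.array(f["rvec"]));print("cam",-R.T@np.array(f["tvec"]).ravel())
for a in robot.pinpoint(f,"dial_top"): print(a["xy"],a["p"])
```

```text
(0.5218, 0.0581, 0.0839) [311.8 192.4] [367. 250.]
(0.5335, 0.0238, 0.088) [307.6 183.7] [351. 215.]
(0.5218, 0.0581, 0.06) [311.9 203.5] [367. 294.]
(0.4724, -0.0778, 0.078) [339.4 171.5] [478. 166.]
(0.5218, 0.0581, 0.1) [311.8 184.9] [367. 219.]
(0.5335, 0.072, 0.088) [305.1 193.1] [341. 253.]
(0.5335, -0.024, 0.088) [309.9 175.1] [360. 180.]
cam [0.44659397 0.87450068 0.4405039 ]
[306.8, 184.4] 0.58
[371.7, 204.0] 0.37
```

Run:
```python
from h import *
f=robot.grab_frame("side"); g=robot.grab_frame("top")
a=cv2.resize(f["image"][150:210,270:350],None,fx=6,fy=6,interpolation=0); b=cv2.resize(g["image"][150:250,290:410],None,fx=2.6,fy=3.6,interpolation=0)
a=np.clip(a*1.8,0,255).astype(np.uint8)
cv2.imwrite("pics/c3.png",np.hstack([a,b])[:,:,::-1])
p=P(g); q=p@np.r_[.5218,.0581,.0839,1]; print(q[:2]/q[2])
s=robot.state();print(s["joints"],s["gripper_width"])
```

```text
[312.58110453 185.81623578]
[   3.12793572   23.04626309  -19.94545633  114.42186574   11.02345747
   44.31323341 -113.34684184] 0.0004968654369748498
```

View pics/c3.png

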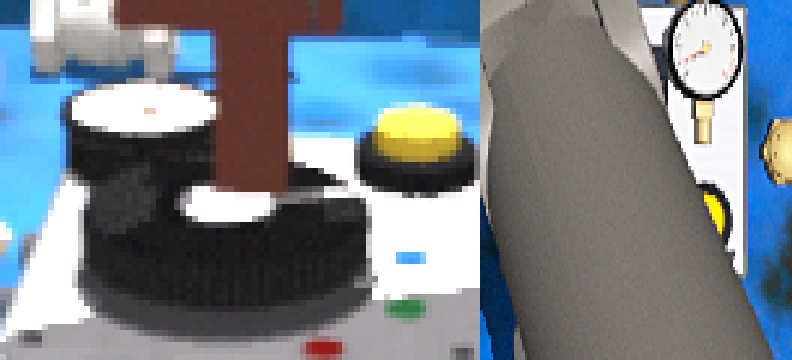

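The finger visibly ends about 20 mm above the dial face, and the force is zero, so the closed tips sit higher than the stated TCP. I'll go down carefully and watch the force.

Request:
apply_moves(
  targets=[
    {"x": 0,"y": 0,"z": 2,"spin": 0},
    {"x": 0,"y": 0,"z": 4,"spin": 0},
    {"x": 0,"y": 0,"z": 6,"spin": 0},
    {"x": 0,"y": 0,"z": 8,"spin": 0},
    {"x": 0,"y": 0,"z": 10,"spin": 0},
    {"x": 0,"y": 0,"z": 12,"spin": 0},
    {"x": 0,"y": 0,"z": 12,"spin": 0},
    {"x": 0,"y": 0,"z": 12,"spin": 0},
  ],
)

```text
t: 5.4
position: [0.5216, 0.0581, 0.0717]
ee_rot: [180.0, 0.0, -0.1]
ft_force: [-0.2, -0.6, -0.7]
gripper_width: 0.0003
gripper_force: 0.0
```

Run:
```python
from h import *
f=robot.grab_frame("side");s=robot.state();print(np.round(s["position"],4),s["ft_force"])
im=f["image"].astype(int)
for r in range(174,206): print(r,[tuple(im[r,c]) for c in (306,311,315)])
```

```text
[0.5218 0.0581 0.0718] [ 0.26376332  0.58404043 -0.46215146]
174 [(np.int64(51), np.int64(28), np.int64(26)), (np.int64(55), np.int64(31), np.int64(28)), (np.int64(55), np.int64(30), np.int64(26))]
175 [(np.int64(50), np.int64(28), np.int64(24)), (np.int64(54), np.int64(30), np.int64(26)), (np.int64(55), np.int64(31), np.int64(27))]
176 [(np.int64(52), np.int64(29), np.int64(26)), (np.int64(54), np.int64(29), np.int64(26)), (np.int64(55), np.int64(31), np.int64(27))]
177 [(np.int64(51), np.int64(29), np.int64(25)), (np.int64(54), np.int64(29), np.int64(26)), (np.int64(53), np.int64(29), np.int64(25))]
178 [(np.int64(50), np.int64(27), np.int64(25)), (np.int64(55), np.int64(30), np.int64(27)), (np.int64(55), np.int64(30), np.int64(26))]
179 [(np.int64(52), np.int64(29), np.int64(26)), (np.int64(55), np.int64(31), np.int64(27)), (np.int64(54), np.int64(29), np.int64(25))]
180 [(np.int64(54), np.int64(33), np.int64(31)), (np.int64(54), np.int64(31), np.int64(26)), (np.int64(53), np.int64(29), np.int64(25))]
181 [(np.int64(72), np.int64(56), np.int64(55)), (np.int64(54), np.int64(29), np
[... 2644 characters left out ...]
 np.int64(19))]
201 [(np.int64(24), np.int64(22), np.int64(23)), (np.int64(26), np.int64(24), np.int64(26)), (np.int64(32), np.int64(32), np.int64(33))]
202 [(np.int64(34), np.int64(33), np.int64(35)), (np.int64(34), np.int64(34), np.int64(35)), (np.int64(36), np.int64(35), np.int64(37))]
203 [(np.int64(35), np.int64(34), np.int64(36)), (np.int64(34), np.int64(33), np.int64(34)), (np.int64(36), np.int64(34), np.int64(36))]
204 [(np.int64(35), np.int64(34), np.int64(35)), (np.int64(35), np.int64(35), np.int64(36)), (np.int64(37), np.int64(36), np.int64(38))]
205 [(np.int64(37), np.int64(36), np.int64(37)), (np.int64(37), np.int64(37), np.int64(39)), (np.int64(43), np.int64(42), np.int64(44))]
```

Request:
apply_moves(
  targets=[
    {"x": 0,"y": 0,"z": 1,"spin": 0},
    {"x": 0,"y": 0,"z": 2,"spin": 0},
    {"x": 0,"y": 0,"z": 3,"spin": 0},
    {"x": 0,"y": 0,"z": 4,"spin": 0},
    {"x": 0,"y": 0,"z": 5,"spin": 0},
    {"x": 0,"y": 0,"z": 5,"spin": 0},
    {"x": 0,"y": 0,"z": 5,"spin": 0},
    {"x": 0,"y": 0,"z": 5,"spin": 0},
  ],
)

```text
t: 6.12
position: [0.5218, 0.0581, 0.0669]
ee_rot: [-180.0, -0.0, -0.1]
ft_force: [0.2, -0.3, -0.8]
gripper_width: 0.0006
gripper_force: 0.0
```

Request:
apply_moves(
  targets=[
    {"x": 0,"y": 0,"z": 1,"spin": 0},
    {"x": 0,"y": 0,"z": 2,"spin": 0},
    {"x": 0,"y": 0,"z": 3,"spin": 0},
    {"x": 0,"y": 0,"z": 3,"spin": 0},
    {"x": 0,"y": 0,"z": 3,"spin": 0},
    {"x": 0,"y": 0,"z": 3,"spin": 0},
    {"x": 0,"y": 0,"z": 3,"spin": 0},
    {"x": 0,"y": 0,"z": 3,"spin": 0},
  ],
)

```text
t: 6.78
position: [0.5218, 0.0581, 0.0639]
ee_rot: [180.0, -0.0, -0.1]
ft_force: [-0.5, 0.3, 0.7]
gripper_width: 0.0005
gripper_force: 0.3
```

Request:
apply_moves(
  targets=[
    {"x": 0,"y": 0,"z": 1,"spin": 0},
    {"x": 0,"y": 0,"z": 2,"spin": 0},
    {"x": 0,"y": 0,"z": 2,"spin": 0},
    {"x": 0,"y": 0,"z": 2,"spin": 0},
    {"x": 0,"y": 0,"z": 2,"spin": 0},
    {"x": 0,"y": 0,"z": 2,"spin": 0},
    {"x": 0,"y": 0,"z": 2,"spin": 0},
    {"x": 0,"y": 0,"z": 2,"spin": 0},
  ],
)

```text
t: 7.45
position: [0.5218, 0.0582, 0.0619]
ee_rot: [-180.0, -0.0, -0.1]
ft_force: [0.4, 0.1, 3.6]
gripper_width: 0.0004
gripper_force: 2.1
```

Request:
apply_moves(
  targets=[
    {"x": 0,"y": 0,"z": 1,"spin": 0},
    {"x": 0,"y": 0,"z": 1.5,"spin": 0},
    {"x": 1.7,"y": -0.5,"z": 1.5,"spin": 0.05},
    {"x": 3.5,"y": -1.0,"z": 1.5,"spin": 0.1},
    {"x": 5.3,"y": -1.4,"z": 1.5,"spin": 0.15},
    {"x": 7.1,"y": -1.6,"z": 1.5,"spin": 0.2},
    {"x": 8.9,"y": -1.8,"z": 1.5,"spin": 0.25},
    {"x": 10.7,"y": -1.9,"z": 1.5,"spin": 0.3},
  ],
)

```text
t: 8.12
position: [0.5328, 0.0604, 0.0606]
ee_rot: [-180.0, -0.0, -17.4]
ft_force: [-1.2, 2.2, 6.3]
gripper_width: 0.0004
gripper_force: 3.2
```

Run:
```python
from h import *
f=robot.grab_frame("side");s=robot.state();print(np.round(s["position"],4),s["ee_rot"],np.round(s["ft_force"],1))
cv2.imwrite("pics/s4.png",cv2.resize(np.clip(f["image"][150:215,270:360,::-1]*1.6,0,255).astype(np.uint8),None,fx=6,fy=6,interpolation=2))
```

```text
[0.5333 0.0603 0.0607] [-1.79958251e+02 -5.16629133e-02 -1.75802930e+01] [-0.5  0.7  6.6]
```

View pics/s4.png

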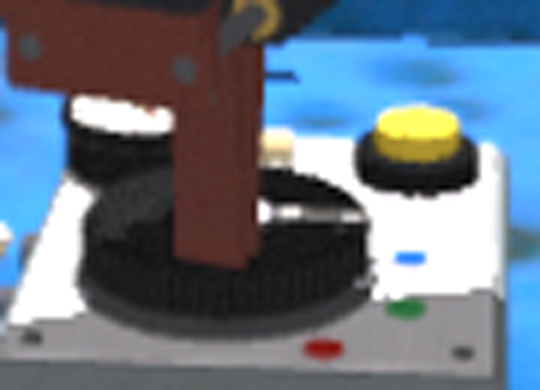

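The finger is on the ribbed ring and the dial is turning. The pointer tip is at crop (365,218), which is full-frame (331,186), between the second blue dot and green.

Run:
```python
from h import *
f=robot.grab_frame("side"); p=P(f)
for d in np.arange(.55,1.5,.1):
    a=d-.975-.0157; q=p@np.r_[.5335-.046*np.cos(a),.0238+.046*np.sin(a),.0845,1]; q=q[:2]/q[2]; print(round(d,2),q.round(1),((q-[270,150])*6).round())
```

```text
0.55 [328.7 182.3] [352. 194.]
0.65 [329.4 183.1] [356. 199.]
0.75 [329.9 184. ] [359. 204.]
0.85 [330.2 184.8] [361. 209.]
0.95 [330.3 185.7] [362. 214.]
1.05 [330.1 186.6] [361. 219.]
1.15 [329.8 187.4] [359. 225.]
1.25 [329.2 188.3] [355. 230.]
1.35 [328.3 189.1] [350. 235.]
1.45 [327.3 189.9] [344. 239.]
```

Request:
apply_moves(
  targets=[
    {"x": 1.7,"y": -0.5,"z": 0,"spin": 0.05},
    {"x": 3.5,"y": -1.0,"z": 0,"spin": 0.1},
    {"x": 5.3,"y": -1.4,"z": 0,"spin": 0.15},
    {"x": 7.1,"y": -1.6,"z": 0,"spin": 0.2},
    {"x": 8.9,"y": -1.8,"z": 0,"spin": 0.25},
    {"x": 10.7,"y": -1.9,"z": 0,"spin": 0.3},
    {"x": 10.7,"y": -1.9,"z": 0,"spin": 0.3},
    {"x": 10.7,"y": -1.9,"z": 0,"spin": 0.3},
  ],
)

```text
t: 8.88
position: [0.5446, 0.0589, 0.0609]
ee_rot: [-179.9, -0.1, -34.5]
ft_force: [0.6, 0.4, 5.9]
gripper_width: 0.0001
gripper_force: 2.9
```

Request:
apply_moves(
  targets=[
    {"x": 0,"y": 0,"z": -2,"spin": 0},
    {"x": 0,"y": 0,"z": -4,"spin": 0},
    {"x": 0,"y": 0,"z": -8,"spin": 0},
    {"x": 0,"y": 0,"z": -20,"spin": 0},
    {"x": 0,"y": 0,"z": -40,"spin": -0.1},
    {"x": 0,"y": 0,"z": -70,"spin": -0.2},
    {"x": 0,"y": 0,"z": -100,"spin": -0.3},
    {"x": 0,"y": 0,"z": -110,"spin": -0.4},
  ],
)

```text
t: 9.55
position: [0.545, 0.0589, 0.1751]
ee_rot: [-179.9, -0.3, -11.3]
ft_force: [0.1, 0.5, 0.1]
gripper_width: 0.0006
gripper_force: 0.0
```

Request:
apply_moves(
  targets=[
    {"x": -8,"y": 28,"z": 0,"spin": -0.05},
    {"x": -16,"y": 55,"z": 0,"spin": -0.1},
    {"x": -24,"y": 82,"z": 0,"spin": -0.15},
    {"x": -32,"y": 110,"z": 0,"spin": -0.2},
    {"x": -40,"y": 138,"z": 0,"spin": -0.2},
    {"x": -43,"y": 148.5,"z": 0,"spin": -0.2},
    {"x": -43,"y": 148.5,"z": 0,"spin": -0.2},
    {"x": -43,"y": 148.5,"z": 0,"spin": -0.2},
  ],
)

```text
t: 10.22
position: [0.4717, -0.0779, 0.1709]
ee_rot: [-180.0, -0.0, -0.1]
ft_force: [0.8, 1.3, -0.2]
gripper_width: 0.0006
gripper_force: 0.0
```

Run:
```python
from h import *
f=robot.grab_frame("side");w=robot.grab_frame("wrist");s=robot.state();print(np.round(s["position"],4),s["ee_rot"],np.round(s["ft_force"],1))
a=cv2.resize(np.clip(f["image"][140:215,270:370]*1.4,0,255).astype(np.uint8),(400,300),interpolation=2)
b=cv2.resize(w["image"],(400,250))
cv2.imwrite("pics/s5.png",np.vstack([a,b])[:,:,::-1])
```

```text
[ 0.4723 -0.0765  0.1707] [-1.79958307e+02 -4.73473268e-02  5.15793670e-02] [1.4 0.6 0.2]
```

View pics/s5.png

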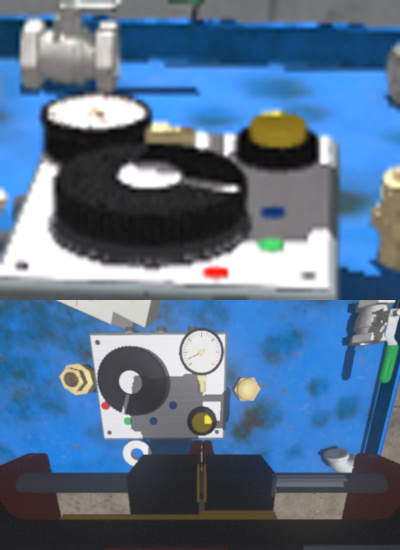

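The wrist view shows the pointer running from the hub at (130,381) to (125,411), towards the green dot at (125,421). I'll check the angle numerically.

Run:
```python
from h import *
w=robot.grab_frame("wrist"); g=cv2.cvtColor(w["image"],cv2.COLOR_RGB2GRAY)
p=P(w);C=np.array([.5335,.0238])
def px(X): q=p@np.r_[X,1]; return q[:2]/q[2]
best=[]
for d in np.arange(.5,1.6,.02):
    a=d-.975-.0157; v=[g[tuple(np.round(px([C[0]-r*np.cos(a),C[1]+r*np.sin(a),.0876])[::-1]).astype(int))] for r in np.arange(.027,.045,.002)]
    best.append((np.mean(v),round(d,2)))
print(sorted(best)[::-1][:6])
s=robot.state();print(s["t"],np.round(s["position"],4))
```

```text
[(np.float64(151.33333333333334), np.float64(1.38)), (np.float64(150.55555555555554), np.float64(1.36)), (np.float64(135.22222222222223), np.float64(1.34)), (np.float64(130.11111111111111), np.float64(1.4)), (np.float64(122.55555555555556), np.float64(1.32)), (np.float64(117.44444444444444), np.float64(1.3))]
10.3667 [ 0.4723 -0.0765  0.1705]
```

Request:
apply_moves(
  targets=[
    {"x": 0,"y": 1,"z": 30,"spin": 0},
    {"x": 0,"y": 1,"z": 60,"spin": 0},
    {"x": 0,"y": 1,"z": 85,"spin": 0},
    {"x": 0,"y": 1,"z": 97,"spin": 0},
    {"x": 0,"y": 1,"z": 104,"spin": 0},
    {"x": 0,"y": 1,"z": 109,"spin": 0},
    {"x": 0,"y": 1,"z": 111,"spin": 0},
    {"x": 0,"y": 1,"z": 111,"spin": 0},
  ],
)

```text
t: 11.03
position: [0.472, -0.0789, 0.0596]
ee_rot: [-180.0, -0.0, -0.0]
ft_force: [-0.8, 0.2, 0.7]
gripper_width: 0.0004
gripper_force: 0.0
```

Request:
apply_moves(
  targets=[
    {"x": 0,"y": 0,"z": 1,"spin": 0},
    {"x": 0,"y": 0,"z": 2,"spin": 0},
    {"x": 0,"y": 0,"z": 3,"spin": 0},
    {"x": 0,"y": 0,"z": 4,"spin": 0},
    {"x": 0,"y": 0,"z": 5,"spin": 0},
    {"x": 0,"y": 0,"z": 6,"spin": 0},
    {"x": 0,"y": 0,"z": 7,"spin": 0},
    {"x": 0,"y": 0,"z": 7,"spin": 0},
  ],
)

```text
t: 11.7
position: [0.4722, -0.0793, 0.0526]
ee_rot: [-180.0, -0.1, -0.1]
ft_force: [2.2, 0.8, 5.4]
gripper_width: 0.0002
gripper_force: 2.4
```

Request:
apply_moves(
  targets=[
    {"x": 0,"y": 0,"z": 1,"spin": 0},
    {"x": 0,"y": 0,"z": 1.5,"spin": 0},
    {"x": 0,"y": 0,"z": 2,"spin": 0},
    {"x": 0,"y": 0,"z": 2,"spin": 0},
    {"x": 0,"y": 0,"z": 2,"spin": 0},
    {"x": 0,"y": 0,"z": 2,"spin": 0},
    {"x": 0,"y": 0,"z": 2,"spin": 0},
    {"x": 0,"y": 0,"z": 2,"spin": 0},
  ],
)

```text
t: 12.37
position: [0.4724, -0.0793, 0.0522]
ee_rot: [180.0, -0.1, -0.1]
ft_force: [-4.8, 1.0, 24.9]
gripper_width: 0.0004
gripper_force: 11.9
```

The button is against its hard stop. I'll lift off.

Request:
apply_moves(
  targets=[
    {"x": 0,"y": 0,"z": -4,"spin": 0},
    {"x": 0,"y": 0,"z": -10,"spin": 0},
    {"x": 0,"y": 0,"z": -30,"spin": 0},
    {"x": 0,"y": 0,"z": -60,"spin": 0},
    {"x": 0,"y": 0,"z": -90,"spin": 0},
    {"x": 0,"y": 0,"z": -120,"spin": 0},
    {"x": 0,"y": 0,"z": -120,"spin": 0},
    {"x": 0,"y": 0,"z": -120,"spin": 0},
  ],
)

```text
t: 13.03
position: [0.4717, -0.0796, 0.1714]
ee_rot: [180.0, -0.1, -0.1]
ft_force: [-0.1, -0.0, -0.3]
gripper_width: 0.0007
gripper_force: 0.0
```

Run:
```python
from h import *
w=robot.grab_frame("wrist");s=robot.state();print(s["t"],np.round(s["position"],4),np.round(s["ft_force"],1))
cv2.imwrite("pics/w6.png",cv2.resize(w["image"][20:240,100:430,::-1],None,fx=2,fy=2,interpolation=2))
```

```text
13.0833 [ 0.4707 -0.0796  0.1701] [-0.4  0.4 -0.5]
```

View pics/w6.png

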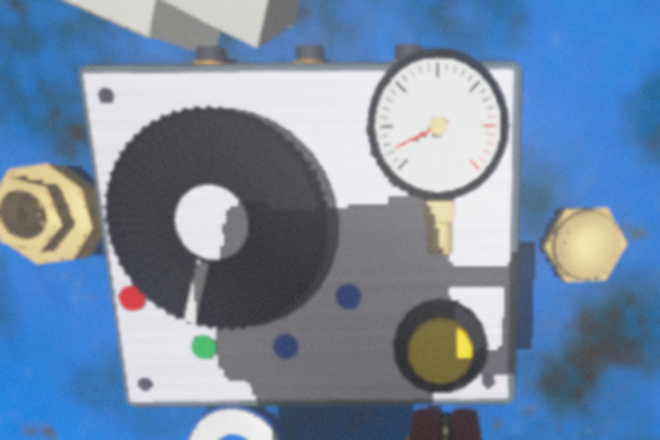

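The pointer runs from the hub at (212,222) to (191,322), next to the green dot at (204,347), which fits 1.30 allowing for parallax. The button at (440,348) is up, and the fittings haven't moved. I'm handing in.

```bash
python3 -c "
from h import *
print(robot.job_done())"
```

```text
the job is handed in; nothing more can be done
None
```

I turned the dial to the green click with a fingertip, pushed the yellow button to its stop and released it, and handed the job in at about 13 s; the last picture shows the pointer at green and the fittings it covers in place, but no verdict came back.

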